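Unlock a bench centrifuge and hold its lid half open

ROBOT

A 6-joint arm with a two-finger parallel gripper is mounted at the origin on the work surface. World frame = base frame: x ahead of the robot, y to its left, z up, the work surface at z = 0. Lengths are in m, angles in rad, forces in N, time in s.
With the tool pointing down it reaches from about 0.25 to 0.775 m from the base axis. Payload 8.9 kg.
Tool frame: the origin (TCP) lies midway between the tips of the shut fingers; the grasp point (between the pads) lies 19 mm behind it; z points along the fingers, y is the line along which they close (so a half turn about z gives the same grasp; the last joint's range is limited). The gripper opens to 85 mm and grips with 20 to 120 N. Pads are 22 mm wide; open, the fingers measure 114 mm over their backs; the gripper's body (76 mm by 85 mm) begins 54 mm behind the grasp point. The pads swing forward as they close: fully open they stand 13 mm farther back than shut.
Start: joints at [-1.378, 0.291, -0.153, 1.127, 0, 1.431], TCP at [0.171, -0.496, 0.231] pointing down, gripper open.
Joint ranges: [-2.52, 2.52], [-0.91, 1.74], [-1.3, 1.37], [-1.96, 2.02], [-1.52, 1.47], [-3.14, 3.14]. Speed limits (rad/s): [2.22, 2.22, 2.79, 3.14, 3.14, 3.14].

INTERFACE

Orientations are given as a unit quaternion [x, y, z, w].
In Python, from rig import * gives the robot as it stands.
- The arm moves only by the tool drive_tool, never from a script. Its argument "rows" is a list of rows, each a list of 4 numbers: the shift along the tool's x, y, z in units of 30 mm (1.0 is 30 mm), then the turn about the tool's z in rad. In form: [[x, y, z, roll], ...]. A call has 1 to 8 rows; each row shifts and turns the commanded pose from where the row before left it, along the tool's axes as they then stand; what a row does not reach is not made up. A row lasts 1/12 s, in which the tool goes at most 41.7 mm and 7.16 degrees, less where a joint would pass 70% of its speed; a pose out of reach is approached as far as the arm can. A call is refused whole if a number of a shift passes 1 or a number of a turn 0.125, either way. A call with a gripper value outside its range is refused whole. "grip" is the closure, from 0 (fully open) to 1 (shut), set as the call begins (left out, the last holds). The fingers move at their own pace and stop on an object; "grip_force" is the grip in N (left out, the last holds). Time passes only in rows, so rows that do not move let the fingers close. It gives the time, the measured TCP pose, the force, the opening and the grip force at its end, in the units of the state.
- state(): the state, without advancing time (a new reading comes with each control period).
- read_camera(name): name is "scene" or "top"; returns (picture, depth): 480x640x3 uint8, red, green, blue; 480x640 float32, m along the optical axis (not along the pixel's ray), 0 where there is no reading.
- camera_info(name): a dict with "fov_y" (degrees; the focal length in pixels is half the picture's height over the tangent of half this angle, whatever the lens; pixels are square), "cx", "cy" (the principal point, pixels), "rvec" (rotation vector, rad) and "tvec" (3), from world to camera coordinates, as OpenCV has them. Camera axes: x right, y down, z forward; pixel columns grow to the right and rows downward; lengths in m; the calibration is good to about 2 mm. A picture is of the moment at which its call begins. camera_info takes no time and is no camera call.
- close_job(): hands the job in; it is judged then, once.
The state is a dict: "t": time; "joints": joint angles; "joint_velocities": joint speeds; "joint_torque": joint torques, N m; "position": TCP position; "tool_rot": TCP orientation; "force": force on the tool from outside, world axes, zero at the start; "ft_torque": the same for the moment, N m; "opening": opening from 0.0 (shut) to 1.0 (fully open); "grip_force": force on a finger pad.
Only numpy, scipy, OpenCV 4.12 (cv2) and the standard library are available. Lean on these libraries where they do the work, as an engineer would, in place of code of your own. Each camera call takes 0.05 s, during which the arm holds its last target. There are 200 camera calls.

TASK

The rotor of the bench centrifuge is to be looked at: slide the black lid lock grip on its front deck all the way to its end stop while the lid is still shut, then raise the lid to 45 degrees and hold it there. The lid falls shut if let go, so the job ends holding: finish with the gripper's fingers still holding the lid still at 45 degrees, the lock left at its end stop. Leave the racks, beaker, bottle and jar around it where they stand.

Things in the scene. Friction and masses are not known exactly. Their poses are not given: they have to be found in the camera images.
- centrifuge: white bench centrifuge fixed on the table, 270 deep (x) x 240 wide (y) mm. Origin: centre of its underside; x points from its front to its back (away from the robot), y to the robot's left, z up. Low front deck, 90 high, x = -135 to -55; behind it the rotor chamber, rim 120 high, under the lid. On the deck's right half (y = -112 to -12) a track, 36 wide, top 104 high, carries the lock grip.
- lock (a joint): travel of the lid lock grip along its track in m: 0 = locked (right end, centrifuge -y), 0.05 = end stop at the left end (+y), lid free; starts near 0. About 2 N of friction, no spring. A steel bolt plate on the grip lies over a tongue on the lid's front edge and blocks the lid until the grip has gone about 33 mm.
- lock_top (a point): centre of the top of the lock grip, a black upright block 26 (x) x 20 (y) x 40 high above the track (top at 144.5 mm height); moves with it. The bolt plate, 16 wide, 6 thick, sticks out 24 mm from its back face (+x), its upper face 2.5 mm below the grip's top.
- lid_hinge (a joint): opening angle of the lid in rad: 0 = shut, 0.785 = 45 degrees, stop at 1.4. Gravity and a closing spring shut it from every angle; holding it up at the tab takes about 2 to 5 N.
- lid_hinge_axis (a point): middle of the lid's hinge line, which runs along the centrifuge's y at its back (x = +115 mm, height 130 mm). Fixed to the centrifuge.
- lid_tab (a point): centre of the lid's grip tab, moving with the lid: a black disc of diameter 26 mm, 18 wide between flat faces that look to the centrifuge's +y and -y, on a 10 wide neck, 40 mm in front of the lid's front edge. Shut, it is at centrifuge x = -100, y = +45, height 130 (215 level before the hinge line, 40 above the deck). It may turn between the fingers as the lid swings.
- lid: grey lid, a slab 172 (x) x 226 (y) x 20 thick with a dark round window, about 0.4 kg; origin on the hinge line (middle), axes as the centrifuge's when shut; it turns about its y axis, front edge 175 mm from the hinge line, tab and tongue on that edge.
- orange_rack: loose orange tube rack, a block 190 x 90 x 55 high with empty holes on top (mm). Origin: centre of its underside. To be left alone.
- green_rack: loose green tube rack, 70 x 110 x 45 high, white tube caps to 61 high (mm). Origin: centre of its underside. To be left alone.
- tip_rack: loose purple rack of clear pipette tips, 80 x 120, tips to 75 high (mm). Origin: centre of its underside. To be left alone.
- beaker: loose clear plastic beaker, diameter 84, 110 high (mm). Origin: centre of its underside. To be left alone.
- reagent_bottle: loose amber bottle, diameter 64, 140 high (mm). Origin: centre of its underside. To be left alone.
- jar: loose white screw-top jar, diameter 70, 80 high (mm). Origin: centre of its underside. To be left alone.

How it is judged:
On the way:
1. the lock grip is at its end stop with the lid still shut (value of joint lock above 0.045 m and value of joint lid_hinge below 0.06 rad), for 0.2 s.
At the end, for the whole second after the job is handed in: The lid stands still (under 0.1 rad/s) at 45 degrees, within 8 degrees, carried by the gripper's fingers (contact force over 0.7 N) and by none of the loose things, and the lock grip is within 5 mm of its end stop (value of joint lid_hinge between 0.645 and 0.925 rad and velocity of joint lid_hinge between -0.1 and 0.1 rad/s and contact force between the fingers and lid above 0.7 N and value of joint lock above 0.045 m and contact force between each of orange_rack, green_rack, tip_rack, beaker, reagent_bottle, jar and lid below 0.2 N); the arm keeps its last pose, push and grip.
It fails at once if a rack, the beaker, the bottle or the jar is shifted by more than 30 mm (distance of any of orange_rack, green_rack, tip_rack, beaker, reagent_bottle, jar from where it was at the start of the episode above 0.03 m).
It fails at once if a rack, the beaker, the bottle or the jar is tipped by more than 20 degrees (angle between any of orange_rack, green_rack, tip_rack, beaker, reagent_bottle, jar's own z axis and vertical above 0.35 rad).
It also fails if it takes over 45 s, if anything falls off the work surface, if the arm or the gripper's body presses on something with over 40 N, if the wrist force passes 120 N, or if a joint passes its speed limit or range.

## Working session

There is one attempt and no reset: what is moved stays moved. The work goes in short steps, Python scripts to look and compute and a tool call to move; the robot and the scene stay as the last step left them, time stands still between calls to the robot, and variables do not carry over. Pictures are saved under pics/ and viewed, at most 10 in all, crops included, and the job is handed in when it is done.

Besides the shell and the picture viewer there is one more tool, called after ">>>" as name([rows], argument=value, ...), one row to a line, values as JSON. drive_tool: Moves the arm, as the interface text tells. Its arguments: {"type":"object","properties":{"rows":{"type":"array","items":{"type":"array","items":{"type":"number"}}},"grip":{"type":"number"},"grip_force":{"type":"number"}},"required":["rows"]}

```bash
mkdir -p pics; cat > h.py <<'E'
from rig import *
import numpy as np, cv2
def grab(n,save=None):
    p,d=read_camera(n)
    if save: cv2.imwrite('pics/'+save,p[:,:,::-1])
    return p,d
def cloud(n,d):
    c=camera_info(n);f=240/np.tan(np.radians(c['fov_y'])/2)
    v,u=np.mgrid[0:480,0:640]
    P=np.stack([(u-c['cx'])/f*d,(v-c['cy'])/f*d,d],-1)
    R=cv2.Rodrigues(np.array(c['rvec'],float))[0]
    W=(P-np.array(c['tvec']))@R
    W[d==0]=np.nan
    return W
E
python3 - <<'E'
from h import *
for n in ('top','scene'):
    p,d=grab(n,n+'1.png'); np.savez('/tmp/'+n,p=p,W=cloud(n,d))
    print(camera_info(n))
print(state())
E
```

```text
{'fov_y': 55.9231001436312, 'cx': 321.8548671379966, 'cy': 243.45424441664906, 'rvec': array([ 2.13458387, -2.10280211,  0.20565717]), 'tvec': array([0.04098983, 0.6062108 , 1.05232044])}
{'fov_y': 49.84641701818697, 'cx': 319.1421192999193, 'cy': 243.27704826660522, 'rvec': array([ 0.95250378,  2.67252115, -0.80543133]), 'tvec': array([ 0.43391869, -0.28257396,  1.31539208])}
{'t': 0.1, 'joints': array([-1.37830443e+00,  2.91230647e-01, -1.54028355e-01,  1.12671692e+00,
       -2.66276189e-05,  1.43149456e+00]), 'joint_velocities': array([ 0.00110531, -0.00150956,  0.00217943, -0.00065337, -0.0012043 ,
        0.0010886 ]), 'joint_torque': array([ 1.02562374e-04, -5.37977815e+01,  3.31919646e+01,  9.34622105e-03,
       -2.37144995e-04, -8.52437267e-06]), 'position': array([ 0.17093224, -0.49598116,  0.23079465]), 'tool_rot': array([ 9.86270479e-01,  1.65136893e-01, -2.89929440e-05, -5.89234613e-04]), 'force': array([-0.14069337, -0.04299434, -0.38204934]), 'ft_torque': array([-0.00502427,  0.04444321, -0.02308053]), 'grip_force': 0.0, 'opening': 1.0003681741700219}
```

View pics/top1.png

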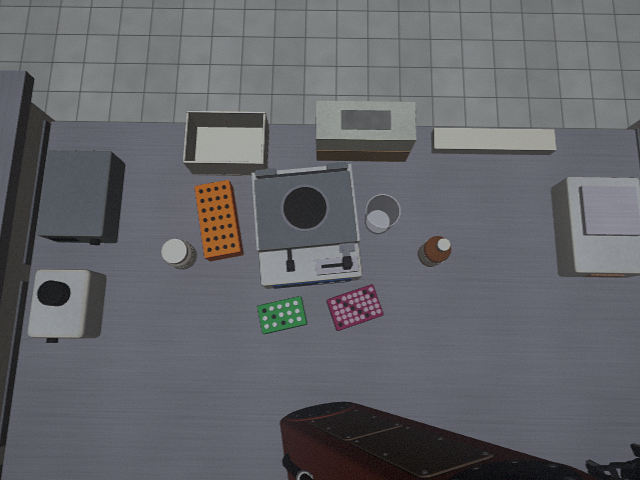

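View pics/scene1.png

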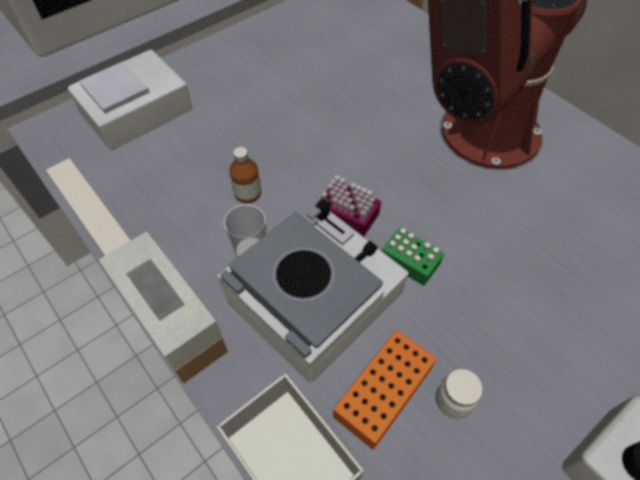

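The top view shows the centrifuge at about (305,225), the lid tab at (290,260), the lock grip at (347,262), and the green and tip racks in front of it. The scene view agrees with this. Next I fit the centrifuge pose from depth.

```bash
python3 - <<'E'
from h import *
z=np.load('/tmp/top.npz');W=z['W'];p=z['p']
for u,v in [(305,205),(290,253),(290,266),(347,262),(275,270),(330,266),(260,180),(350,240),(282,315),(355,307),(262,282),(359,275)]:
    print((u,v),W[v,u].round(4),p[v,u])
sub=np.zeros((480,640),bool);sub[150:300,240:370]=1
def rect(m,name):
    q=W[m][:,:2]; r=cv2.minAreaRect((q*1000).astype(np.float32)); print(name,m.sum(),r, np.median(W[m],0).round(4))
Z=W[:,:,2]
h,e=np.histogram(Z[sub&(Z>.05)],bins=np.arange(.05,.17,.004));print(list(zip(e.round(3),h)))
def big(m):
    n,l,s,_=cv2.connectedComponentsWithStats(cv2.morphologyEx(m.astype(np.uint8),cv2.MORPH_OPEN,np.ones((3,3))));return l==1+np.argmax(s[1:,4])
rect(big(sub&(Z>.130)&(Z<.15)),'lid')
rect(big(sub&(Z>.084)&(Z<.097)),'deck')
for n,W in (('top',W),('scene',np.load('/tmp/scene.npz')['W'])):
    p=np.load(f'/tmp/{n}.npz')['p'];Z=W[:,:,2]
    dark=(p.max(2)<45)&(Z>.108)&(Z<.16)
    k,l,s,c=cv2.connectedComponentsWithStats(dark.astype(np.uint8))
    for i in range(1,k):
        if s[i,4]>8: 
            q=W[l==i]; print(n,s[i,4],c[i].round(1),'med',np.median(q,0).round(4),'min',q.min(0).round(4),'max',q.max(0).round(4))
E
```

```text
(305, 205) [0.679  0.0901 0.1425] [35 38 36]
(290, 253) [0.5676 0.1222 0.1334] [39 42 41]
(290, 266) [0.5367 0.1209 0.14  ] [45 44 46]
(347, 262) [ 0.5472 -0.0073  0.144 ] [43 42 45]
(275, 270) [0.5341 0.1598 0.0884] [149 152 158]
(330, 266) [0.5432 0.0302 0.1053] [38 36 41]
(260, 180) [0.7373 0.1963 0.1443] [89 95 99]
(350, 240) [ 0.5985 -0.0141  0.1406] [87 92 96]
(282, 315) [0.4302 0.1423 0.0612] [170 171 181]
(355, 307) [ 0.4522 -0.032   0.052 ] [86 45 63]
(262, 282) [0.5053 0.1895 0.0876] [155 157 159]
(359, 275) [ 0.5252 -0.0387  0.0889] [150 151 148]
[(np.float64(0.05), np.int64(161)), (np.float64(0.054), np.int64(83)), (np.float64(0.058), np.int64(86)), (np.float64(0.062), np.int64(76)), (np.float64(0.066), np.int64(90)), (np.float64(0.07), np.int64(132)), (np.float64(0.074), np.int64(146)), (np.float64(0.078), np.int64(90)), (np.float64(0.082), np.int64(244)), (np.float64(0.086), np.int64(1496)), (np.float64(0.09), np.int64(802)), (np.float64(0.094), np.int64(50)), (np.float64(0.098), np.int64(169)), (np.float64(0.102), np.int64(360)), (np.float64(0.106), np.int64(64)), (np.
[... 1209 characters left out ...]
34] min [0.4425 0.6305 0.1081] max [0.4958 0.6862 0.1415]
scene 538 [55.3  6. ] med [ 0.6761 -0.9957  0.128 ] min [ 0.5837 -1.006   0.1095] max [ 0.717  -0.9858  0.1594]
scene 17 [530.7 114.8] med [0.0008 0.081  0.1165] min [-0.0027  0.0781  0.1083] max [0.0063 0.0854 0.1267]
scene 164 [323.2 209. ] med [0.5499 0.0024 0.1412] min [ 0.5349 -0.0126  0.1112] max [0.5608 0.0066 0.1484]
scene 150 [366.9 250.5] med [0.5467 0.1273 0.1364] min [0.5322 0.1159 0.1296] max [0.5746 0.1343 0.145 ]
scene 1891 [303.1 273.7] med [0.6728 0.0936 0.1425] min [0.6249 0.0445 0.1376] max [0.7189 0.1399 0.1478]
scene 415 [633.  459.9] med [0.487  0.6437 0.1264] min [0.4627 0.6327 0.1081] max [0.4975 0.668  0.1385]
```

>>> drive_tool([
  [0,0,0,0.11],
  [0,0,0,0.11],
  [0.8,-0.8,0,0],
  [0.8,-0.8,0,0],
  [0.8,-0.8,0,0],
  [0.8,-0.8,0,0],
  [0.8,-0.8,0,0],
  [0.8,-0.8,0,0],
], grip=0.35, grip_force=30)

```text
t: 0.77
position: [0.2986, -0.3357, 0.2311]
tool_rot: [0.998, 0.056, -0.0, -0.0]
force: [-0.1, 0.3, 0.6]
opening: 0.651
grip_force: 0.0
```

>>> drive_tool([
  [0.8,-0.8,0,0],
  [0.8,-0.8,0,0],
  [0.8,-0.8,0,0],
  [0.8,-0.8,0,0],
  [0.8,-0.8,0,0],
  [0.8,-0.8,0,0],
  [0,0,0,0],
  [0,0,0,0],
])

```text
t: 1.43
position: [0.4256, -0.1766, 0.231]
tool_rot: [0.998, 0.058, -0.0, -0.0]
force: [-0.4, 0.1, 0.6]
opening: 0.653
grip_force: 0.0
```

>>> drive_tool([
  [0.79,-0.87,0,0],
  [0.79,-0.87,0,0],
  [0.79,-0.87,0,0],
  [0.79,-0.87,0,0],
  [0.79,-0.87,0,0],
  [0.77,-0.86,0,0],
  [0,0,0,0],
  [0,0,0,0],
])

```text
t: 2.1
position: [0.5485, -0.0067, 0.2307]
tool_rot: [0.998, 0.057, -0.001, 0.0]
force: [-0.4, -1.4, 0.3]
opening: 0.649
grip_force: 0.0
```

```bash
python3 - <<'E'
from h import *
print(state()['position'])
p,d=grab('top');W=cloud('top',d)
a=cv2.resize(p[200:320,240:400],(640,480),interpolation=2)
p,d=grab('scene')
b=cv2.resize(p[150:300,250:450],(640,480),interpolation=2)
cv2.imwrite('pics/c1.png',cv2.resize(np.hstack([a,b]),(800,300))[:,:,::-1])
E
```

```text
[ 0.54852293 -0.00673241  0.2307008 ]
```

View pics/c1.png

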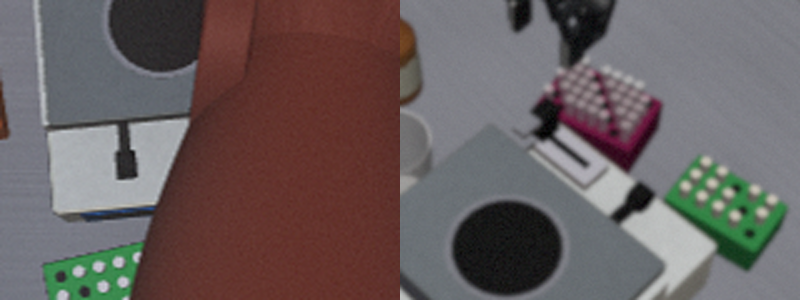

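The top view is blocked by the arm; the scene view shows the fingers above the lock grip at about (545,115). Descending.

>>> drive_tool([
  [0,0,0.7,0],
  [0,0,0.7,0],
  [0,0,0.7,0],
  [0,0,0.7,0],
  [0,0,0.6,0],
  [0,0,0.53,0],
  [0,0,0,0],
  [0,0,0,0],
])

```text
t: 2.87
position: [0.5474, -0.0082, 0.1133]
tool_rot: [0.998, 0.055, -0.001, -0.0]
force: [0.5, -0.6, -0.5]
opening: 0.653
grip_force: 0.0
```

>>> drive_tool([
  [0,0,0,0],
  [0,0,0,0],
  [0,0,0,0],
  [0,0,0,0],
  [0,0,0,0],
  [0,0,0,0],
], grip=1, grip_force=30)

```text
t: 3.37
position: [0.5491, -0.0072, 0.1146]
tool_rot: [0.998, 0.056, 0.001, 0.0]
force: [-2.1, -0.7, 7.5]
opening: 0.231
grip_force: 34.3
```

>>> drive_tool([
  [0,-0.2,0,0],
  [0,-0.2,0,0],
  [0,-0.2,0,0],
  [0,-0.2,0,0],
  [0,-0.2,0,0],
  [0,-0.2,0,0],
  [0,0,0,0],
  [0,0,0,0],
])

```text
t: 4.03
position: [0.545, 0.0295, 0.1146]
tool_rot: [0.998, 0.056, 0.001, -0.0]
force: [-2.7, 2.1, 7.9]
opening: 0.227
grip_force: 34.4
```

>>> drive_tool([
  [0,-0.1,0,0],
  [0,-0.1,0,0],
  [0,-0.08,0,0],
  [0,0,0,0],
  [0,0,0,0],
])

```text
t: 4.45
position: [0.5441, 0.0372, 0.1146]
tool_rot: [0.998, 0.056, 0.001, 0.0]
force: [-2.4, -0.5, 7.8]
opening: 0.225
grip_force: 34.3
```

>>> drive_tool([
  [0,-0.05,0,0],
  [0,-0.05,0,0],
  [0,0,0,0],
  [0,0,0,0],
])

```text
t: 4.78
position: [0.5441, 0.0374, 0.1146]
tool_rot: [0.998, 0.055, 0.001, 0.003]
force: [-0.6, -13.9, 5.5]
opening: 0.226
grip_force: 34.1
```

>>> drive_tool([
  [0,-0.05,0,0],
  [0,-0.05,0,0],
  [0,0,0,0],
  [0,0,0,0],
])

```text
t: 5.12
position: [0.5441, 0.0377, 0.1146]
tool_rot: [0.999, 0.054, 0.001, 0.006]
force: [-1.1, -26.6, 4.1]
opening: 0.231
grip_force: 34.1
```

The lock is hard against its end stop: 26 N and no further travel. I relax the push, open and lift.

>>> drive_tool([
  [0,0.08,0,0],
  [0,0.08,0,0],
  [0,0,0,0],
  [0,0,0,0],
])

```text
t: 5.45
position: [0.5441, 0.0373, 0.1146]
tool_rot: [0.998, 0.056, 0.001, 0.001]
force: [-1.7, -4.6, 7.5]
opening: 0.231
grip_force: 34.5
```

>>> drive_tool([
  [0,0,0,0],
  [0,0,0,0],
  [0,0,0,0],
  [0,0,-0.5,0],
  [0,0,-0.6,0],
  [0,0,-0.6,0],
  [0,0,-0.3,0],
  [0,0,0,0],
], grip=0.45)

```text
t: 6.12
position: [0.5445, 0.0385, 0.1752]
tool_rot: [0.998, 0.056, 0.002, 0.0]
force: [0.5, 0.0, -1.0]
opening: 0.552
grip_force: 0.0
```

```bash
python3 - <<'E'
from h import *
print(state()['position'],state()['force'])
p,d=grab('scene');W=cloud('scene',d);Z=W[:,:,2]
a=cv2.resize(p[150:300,250:450],(800,600),interpolation=2)
cv2.imwrite('pics/c2.png',a[:,:,::-1])
dark=(p.max(2)<45)&(Z>.108)&(Z<.15)
k,l,s,c=cv2.connectedComponentsWithStats(dark.astype(np.uint8))
for i in range(1,k):
    if s[i,4]>8: q=W[l==i]; print(s[i,4],c[i].round(1),np.median(q,0).round(4),q.min(0).round(4),q.max(0).round(4))
E
```

```text
[0.54451965 0.03852535 0.1751989 ] [ 0.47292853  0.0418793  -1.02563918]
482 [56.7  6.3] [ 0.6714 -0.9954  0.1273] [ 0.5824 -1.0039  0.1103] [ 0.7164 -0.9864  0.1499]
24 [472.6  87. ] [ 0.0495 -0.0562  0.1359] [ 0.039  -0.0648  0.1116] [ 0.058  -0.0485  0.1489]
93 [477.2  99.2] [ 0.0714 -0.0234  0.1323] [ 0.0652 -0.0338  0.1102] [ 0.0761 -0.0066  0.1496]
10 [483.7 101.9] [ 0.0743 -0.003   0.1398] [ 0.073  -0.0067  0.1308] [0.0772 0.0029 0.143 ]
165 [339.9 221.4] [0.5444 0.0465 0.1412] [0.5297 0.0286 0.1137] [0.5627 0.0505 0.1474]
142 [367.2 250.4] [0.5464 0.1271 0.1364] [0.5309 0.117  0.1305] [0.5732 0.1345 0.1436]
1887 [303.  273.7] [0.673  0.0936 0.1426] [0.6254 0.0452 0.1379] [0.7188 0.1405 0.148 ]
420 [633.  459.8] [0.4873 0.6436 0.1261] [0.4618 0.6324 0.108 ] [0.4966 0.6686 0.1399]
```

View pics/c2.png

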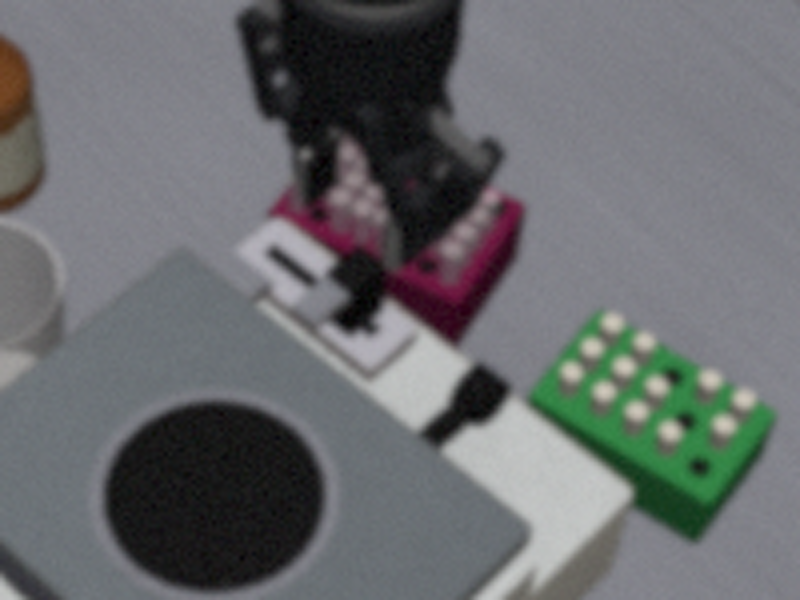

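The lock grip has moved left to about (345,290), near the left end of the slot, and the tab is at (485,395). Next, the tab.

>>> drive_tool([
  [0.05,-0.5,0,0],
  [0.05,-0.7,0,0],
  [0.05,-0.7,0,0],
  [0.05,-0.6,0,0],
  [0.05,-0.28,0,0],
  [0,0,0,0],
  [0,0,0,0],
])

```text
t: 6.75
position: [0.5411, 0.122, 0.1726]
tool_rot: [0.998, 0.056, -0.001, 0.0]
force: [0.4, 0.2, 0.2]
opening: 0.552
grip_force: 0.0
```

>>> drive_tool([
  [0,0,0.4,0],
  [0,0,0.5,0],
  [0,0,0.5,0],
  [0,0,0.5,0],
  [0,0,0.24,0],
  [0,0,0,0],
  [0,0,0,0],
])

```text
t: 7.33
position: [0.5414, 0.1215, 0.1092]
tool_rot: [0.998, 0.055, -0.0, 0.0]
force: [-0.2, 0.0, 1.3]
opening: 0.549
grip_force: 0.0
```

>>> drive_tool([
  [0,0,0,0],
  [0,0,0,0],
  [0,0,0,0],
  [0,0,0,0],
  [0,0,0,0],
  [0,0,0,0],
], grip=1, grip_force=40)

```text
t: 7.83
position: [0.542, 0.1225, 0.1097]
tool_rot: [0.998, 0.056, 0.001, -0.0]
force: [1.4, 2.7, 1.8]
opening: 0.2
grip_force: 43.5
```

>>> drive_tool([
  [0.01,0,-0.31,0],
  [0.02,0,-0.31,0],
  [0.04,0,-0.31,0],
  [0.04,0,-0.31,0],
  [0,0,0,0],
  [0,0,0,0],
])

```text
t: 8.33
position: [0.5448, 0.1227, 0.1465]
tool_rot: [0.998, 0.056, 0.0, -0.0]
force: [0.8, 3.4, -2.2]
opening: 0.206
grip_force: 42.8
```

>>> drive_tool([
  [0.07,0,-0.3,0],
  [0.07,0,-0.3,0],
  [0.1,0,-0.3,0],
  [0.09,0,-0.3,0],
  [0.12,0,-0.29,0],
  [0.12,0,-0.29,0],
  [0.14,0,-0.28,0],
  [0.15,0,-0.28,0],
])

```text
t: 9.0
position: [0.5701, 0.1255, 0.2171]
tool_rot: [0.998, 0.056, -0.001, -0.0]
force: [0.4, 5.4, -6.4]
opening: 0.201
grip_force: 41.4
```

>>> drive_tool([
  [0.17,0,-0.26,0],
  [0.17,0,-0.26,0],
  [0.19,0,-0.25,0],
  [0.19,0,-0.25,0],
  [0.21,0,-0.23,0],
  [0.21,0,-0.23,0],
  [0,0,0,0],
  [0,0,0,0],
])

```text
t: 9.67
position: [0.6042, 0.1294, 0.2614]
tool_rot: [0.998, 0.056, -0.0, -0.0]
force: [-2.7, 4.2, -1.9]
opening: 0.204
grip_force: 41.5
```

```bash
python3 - <<'E'
from h import *
print(state())
p,d=grab('scene','c3.png');W=cloud('scene',d)
s=[W[v,u] for v in range(200,330) for u in range(220,400) if .16<W[v,u,2]<.26 and p[v,u].min()>60]
s=np.array(s);m=s.mean(0);U,S,V=np.linalg.svd(s-m);n=V[2];print(len(s),m,n,'tilt deg',np.degrees(np.arccos(abs(n[2]))),S)
p,d=grab('top','c4.png')
E
```

```text
{'t': 9.6667, 'joints': array([9.25440510e-02, 4.61323179e-01, 1.79822559e-01, 1.28995657e+00,
       2.22441896e-04, 3.12215045e+00]), 'joint_velocities': array([-1.01927171e-03, -6.37009751e-03, -1.53869892e-02, -8.27237659e-03,
       -9.30565604e-05,  5.13953940e-04]), 'joint_torque': array([-2.81941071e+00, -6.75849724e+01,  3.68589163e+01, -8.66745841e-01,
       -1.30023055e+00, -2.93098669e-02]), 'position': array([0.6041653 , 0.12935774, 0.26138302]), 'tool_rot': array([ 9.98432736e-01,  5.59638323e-02, -3.34277168e-04, -9.90716936e-05]), 'force': array([-2.73659709,  4.23785559, -1.92132362]), 'ft_torque': array([ 0.82144716,  0.53622024, -0.03076725]), 'grip_force': 41.517128348350525, 'opening': 0.2035272181963683}
7997 [0.68257066 0.10775113 0.21628297] [-0.68227179 -0.08113739 -0.72658236] tilt deg 43.39935873444228 [6.37732301 3.91724557 0.22449305]
```

View pics/c3.png

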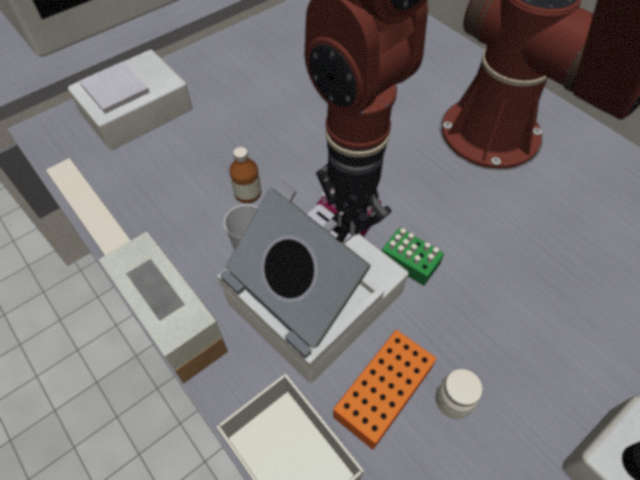

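The scene view shows the lid up, its plane at about 43.4°, the fingers holding the tab near (350,215), and the surrounding items where they were. The arm is still, so I hand in.

```bash
python3 -c "
from rig import *
print(close_job())"
```

```text
the job is handed in; nothing more can be done
None
```

I slid the lock grip to its end stop with the lid still shut, then raised the lid to about 43° (measured from depth), with the fingers still holding its tab when I handed the job in; the hand-in gave no verdict.

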